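Close the pump module's service panel and hold it on its seal

TASK

Close the service panel on top of the pump module: press the loose panel down until it is fully home and level all round, then turn the wing fastener that stands up through it clockwise a quarter turn, until the slot in its head lines up with the engraved lines on the panel. The fastener for the other end is missing and the rubber seal pushes the panel up again there, so finish by pressing the whole panel flush against its frame with the fingers and keep holding it so: the job ends while you are still pressing. Leave the two bottles and the beaker where they stand.

Things in the scene. Friction and masses are not known exactly. Their poses are not given: they have to be found in the camera images.
- module: the pump module, a fixed white bench housing 240 x 320 x 110 mm (x, y, z). Origin: centre of its underside on the work surface; x, y along its sides. Three black pump heads stick out 44 mm on its -x side, below its top. Its flat top, 110 mm above the origin, is the frame, with a 133 x 223 mm opening in the middle, 14 mm deep to the ledge on which the panel comes to rest.
- panel_middle (a point): middle of the upper face of the loose service panel, a plain aluminium cover 130 x 220 mm (x, y; axes as the module's), 14 mm deep, 250 g, in the module's opening with 1.5 mm play. Home, its face is flush with the module's top; at the start it lies 3 to 7.5 mm proud on a rubber seal, often tilted. Pressed at its plain middle (9 N) it goes down whole to a hard stop; let go, it rises about 2 mm.
- panel_fastener_end (a point): middle of the panel's short edge at its +y end, 110 mm from the panel's middle, level with its upper face. Between here and the middle, 80 mm from the middle, is an oblong slot 36 x 15 mm (x, y) through the panel, in which the wing fastener stands. Pressing near one end takes that end down first.
- panel_empty_end (a point): middle of the panel's short edge at its -y end, 110 mm from the panel's middle, level with its upper face: the end whose fastener is missing; its slot, 80 mm from the middle, the same size, is empty.
- fastener_wing (a point): centre of the steel wing of the quarter-turn fastener: 30 mm long (point's x), 9 mm thick, 20 mm high, a dark screwdriver slot along its top. On the upright turning axis, 80 mm to +y of the module's centre, 16 mm above the module's top; the wing's top is 10 mm higher. It is fixed to the module, will not turn until the panel is pressed down; then its ramped underside draws that end down.
- fastener (a joint): turn of the wing fastener, rad: near 0 the wing lies along the panel's slot (module's x), open; it grows turning clockwise seen from above, to a stop at 1.57, where wing and screwdriver slot lie along the module's y, in line with the engraved lines: locked. It stays where it is left (friction 0.03 N m, a little more while it draws the panel down).
- media_bottle_mid (a point): centre of a clear, capped laboratory bottle with a paper label, 70 mm in diameter, 140 mm high, standing loose; to be left alone.
- acid_bottle_mid (a point): centre of a brown, capped laboratory bottle, 70 mm in diameter, 140 mm high, standing loose; to be left alone.
- beaker_mid (a point): centre of an open glass beaker, 68 mm in diameter, 95 mm high, standing loose; to be left alone.

How it is judged:
By the outcome, as a careful person would: the job done as asked, in the order asked, and still so for the second after the job is handed in, while the arm keeps its last pose, push and grip.
It also fails if it takes over 51 s, if anything falls off the work surface, if the arm or the gripper's body presses on something with over 40 N, if the wrist force passes 120 N, or if a joint passes its speed limit or range.

ROBOT

A 6-joint arm with a two-finger parallel gripper is mounted at the origin on the work surface. World frame = base frame: x ahead of the robot, y to its left, z up, the work surface at z = 0. Lengths are in m, angles in rad, forces in N, time in s.
With the tool pointing down it reaches from about 0.25 to 0.85 m from the base axis. Payload 12.5 kg.
Tool frame: the origin (TCP) lies on the front face of the gripper's body, between the roots of the fingers; the fingertips stand 84 mm ahead of it and the grasp point (between the pads) lies 65 mm ahead of it; z points along the fingers, y is the line along which they close (so a half turn about z gives the same grasp; the last joint's range is limited). The gripper opens to 93 mm and grips with 3 to 60 N. Pads are 15 mm wide; open, the fingers measure 128 mm over their backs; the gripper's body (75 mm by 188 mm) begins 65 mm behind the grasp point.
Start: joints at [-1.424, 0.351, 1.652, -0, 1.139, -0.085], TCP at [0.126, -0.535, 0.303] pointing down, gripper open.
Joint ranges: [-2.75, 2.75], [-0.79, 2.1], [0.01, 2.65], [-1.57, 4.71], [0.07, 3.14], [-2.87, 2.87]. Speed limits (rad/s): [2.22, 2.22, 2.79, 3.14, 3.14, 3.14].

INTERFACE

Orientations are given as a unit quaternion [w, x, y, z].
In Python, from cell import * gives the robot as it stands.
- The arm moves only by the tool play_rows, never from a script. Its argument "deltas" is text: rows parted by semicolons, each of 7 numbers parted by spaces: the closure, from 0 (fully open) to 1 (shut), then the shift along the tool's x, y, z in mm, then the turn, a rotation vector about the tool's x, y, z in rad. A call has 1 to 5 rows; each row is the pose to reach, as a shift and turn from the pose commanded when the call began, along the tool's axes at that moment; what a row does not reach only later rows make up. A row lasts 1/10 s, in which the tool goes at most 50 mm and 8.59 degrees, less where a joint would pass 70% of its speed; a pose out of reach is approached as far as the arm can. A call with a gripper value outside its range is refused whole. The fingers move at their own pace and stop on an object; "squeeze" is the grip in N (left out, the last holds). Time passes only in rows, so rows that repeat a pose let the fingers close. It gives the time, the measured TCP pose, the force, the opening and the grip force at its end, in the units of the state.
- get_state(): the state, without advancing time (a new reading comes with each control period).
- camera(name): name is "side" or "top" or "wrist"; returns (picture, depth): 384x512x3 uint8, red, green, blue; 384x512 float32, m along the optical axis (not along the pixel's ray), 0 where there is no reading.
- calibration(name): a dict with "fx", "fy", "cx", "cy" (pixels), "T" (4x4, takes a point from camera to world coordinates). Camera axes: x right, y up, looking along -z (the intrinsics and any distortion apply to the point x, -y, -z); pixel columns grow to the right and rows downward; lengths in m; the calibration is good to about 2 mm. A picture is of the moment at which its call begins: read the wrist's pose just before it. calibration takes no time and is no camera call; for the wrist camera it gives the pose at the moment of the call.
- close_job(): hands the job in; it is judged then, once.
The state is a dict: "time": time; "qpos": joint angles; "qvel": joint speeds; "joint_efforts": joint torques, N m; "position": TCP position; "orientation": TCP orientation; "ft_force": force on the tool from outside, world axes, zero at the start; "torque": the same for the moment, N m; "grip_width": finger opening in m; "gripper_force": force on a finger pad.
Only numpy, scipy, OpenCV 4.12 (cv2) and the standard library are available. Lean on these libraries where they do the work, as an engineer would, in place of code of your own. Each camera call takes 0.05 s, during which the arm holds its last target. There are 200 camera calls.

## Working session

There is one attempt and no reset: what is moved stays moved. The work goes in short steps, Python scripts to look and compute and a tool call to move; the robot and the scene stay as the last step left them, time stands still between calls to the robot, and variables do not carry over. Pictures are saved under pics/ and viewed, at most 10 in all, crops included, and the job is handed in when it is done.

Besides the shell and the picture viewer there is one more tool, called after ">>>" as name(argument=value, ...), one argument or row to a line, values as JSON. play_rows: Moves the arm, as the interface text tells. Its arguments: {"type":"object","properties":{"deltas":{"type":"string"},"squeeze":{"type":"number"}},"required":["deltas"]}

```bash
mkdir -p pics; ls
python3 - <<'E'
from cell import *
import cv2,numpy as np
s=get_state();print(s)
for n in("top","side"):
    p,d=camera(n);np.savez(f"pics/{n}0.npz",p=p,d=d);c=calibration(n);print(n,c)
    cv2.imwrite(f"pics/{n}0.png",p[:,:,::-1])
a=cv2.imread("pics/top0.png");b=cv2.imread("pics/side0.png")
cv2.imwrite("pics/both0.png",cv2.resize(np.vstack([a,b]),None,fx=.78,fy=.78))
E
```

```text
pics
{'time': 0.0, 'qpos': array([-1.42362108e+00,  3.51237905e-01,  1.65241745e+00, -1.24330632e-05,
        1.13909657e+00, -8.45987220e-02]), 'qvel': array([ 0.00084593, -0.00041052, -0.00010675,  0.00033009, -0.00299364,
        0.00018104]), 'joint_efforts': array([ 5.16832908e-03, -4.97306085e+01, -2.85247439e+01,  7.01637031e-02,
        2.58091179e-02, -1.06253208e-04]), 'position': array([ 0.12632492, -0.53504519,  0.30220298]), 'orientation': array([-5.79175172e-04,  9.93292147e-01,  1.15630337e-01, -2.37747572e-05]), 'ft_force': array([ 0.28963542, -0.79808829, -0.47596561]), 'torque': array([0.00978449, 0.02785703, 0.01033321]), 'gripper_force': 0.0, 'grip_width': 0.09313155287224407}
top {'fx': 466.2450482006176, 'fy': 466.2450482006176, 'cx': 257.7692510515336, 'cy': 197.04735065979955, 'T': array([[-1.12915268e-02,  9.95223488e-01, -9.69675704e-02,
         3.99238527e-01],
       [-9.99936246e-01, -1.12307221e-02,  1.17285172e-03,
        -6.99015479e-03],
       [ 7.82337504e-05,  9.69746315e-02,  9.95286850e-01,
         1.66713028e+00],
       [ 0.00000000e+00,  0.00000000e+00,  0.00000000e+00,
         1.00000000e+00]])}
side {'fx': 384.2404734878109, 'fy': 384.2404734878109, 'cx': 262.68397374099663, 'cy': 190.08600975425324, 'T': array([[-0.80237966,  0.28422226, -0.52479004, -0.0327563 ],
       [-0.59632485, -0.41739784,  0.6856936 ,  0.74272982],
       [-0.02415684,  0.86313194,  0.50440034,  0.6495707 ],
       [ 0.        ,  0.        ,  0.        ,  1.        ]])}
```

View pics/both0.png

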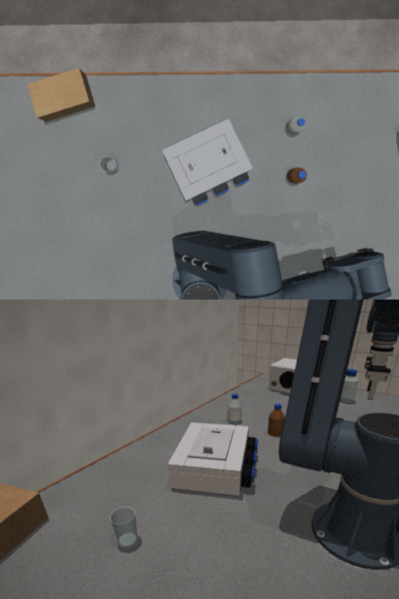

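The top view shows the module at about (266,205) in full-size pixels, with the pump heads facing the robot. That puts the +y end at the left. The bottles are to its right and the beaker is further left. Next I'll measure the module.

```bash
cat > h.py <<'E'
from cell import *
import cv2,numpy as np
def cloud(n,d):
    c=calibration(n);v,u=np.mgrid[:384,:512]
    P=np.stack([(u-c['cx'])/c['fx']*d,-(v-c['cy'])/c['fy']*d,-d],-1)
    return P@c['T'][:3,:3].T+c['T'][:3,3]
def ray(n,u,v,z,c=None):
    c=c or calibration(n);r=c['T'][:3,:3]@np.array([(u-c['cx'])/c['fx'],-(v-c['cy'])/c['fy'],-1.]);o=c['T'][:3,3]
    return o+r*(z-o[2])/r[2]
E
python3 - <<'E'
from h import *
f=np.load("pics/top0.npz");p,d=f['p'],f['d'];P=cloud("top",d)
m=((P[...,2]>.1)&(P[...,2]<.13)&(d>0)).astype(np.uint8);m[300:]=0
m[:, :190]=0; m[:,345:]=0
m=cv2.morphologyEx(m,cv2.MORPH_OPEN,np.ones((5,5)))
cs,_=cv2.findContours(m,0,1);k=max(cs,key=cv2.contourArea)
r=cv2.minAreaRect(k);b=cv2.boxPoints(r);print(r,np.median(P[...,2][m>0]))
W=np.array([ray("top",u,v,.11) for u,v in b]);print(W.round(4),W.mean(0))
XY=np.array([ray("top",*q[0],.11)[:2] for q in k]).astype(np.float32);r=cv2.minAreaRect(XY*1000);print(r)
P2=P.copy()
for nm,(lo,hi) in dict(beaker=((80,160),(190,250)),b1=((350,135),(410,185)),b2=((350,200),(410,245))).items():
    q=P[lo[1]:hi[1],lo[0]:hi[0]].reshape(-1,3);q=q[q[:,2]>.05];print(nm,len(q),np.median(q,0) if len(q) else 0)
a=cv2.resize(p[140:270,195:340,::-1],None,fx=4,fy=4,interpolation=cv2.INTER_CUBIC);cv2.imwrite("pics/crop0.png",a)
E
```

```text
((265.3009033203125, 204.35745239257812), (71.58555603027344, 95.65351104736328), 64.65382385253906) 0.11215619529372178
[[ 0.5683  0.1623  0.11  ]
 [ 0.7045 -0.1306  0.11  ]
 [ 0.484  -0.2289  0.11  ]
 [ 0.3515  0.0609  0.11  ]] [ 0.52707857 -0.03406644  0.11      ]
((527.183349609375, -33.34199523925781), (239.5330047607422, 319.5386657714844), 24.924463272094727)
beaker 212 [0.50763648 0.40419828 0.08927516]
b1 382 [ 0.67135674 -0.42369153  0.10220829]
b2 388 [ 0.45176133 -0.41824251  0.10109041]
```

View pics/crop0.png

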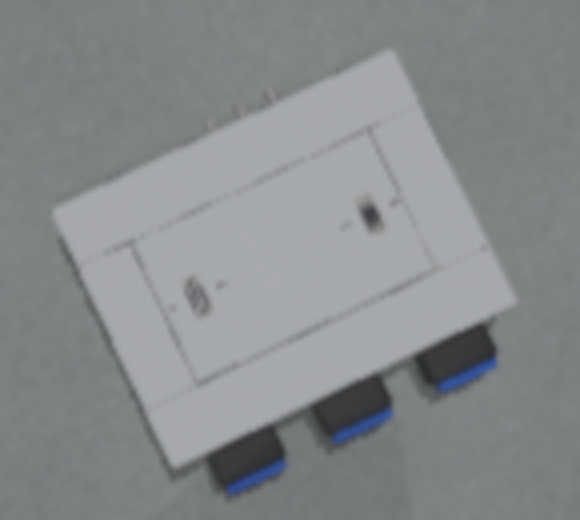

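In the crop, the left slot at (197,297) holds the wing and the right one at (370,215) is dark and empty. So the fastener end is the left end and the module yaw is about 0.435 rad. I'll move over the panel middle with the fingers closing.

>>> play_rows(
  deltas="1 38 -30 0 0 0 -0.14; 1 76 -60 0 0 0 -0.28; 1 114 -90 0 0 0 -0.42; 1 152 -120 0 0 0 -0.56; 1 190 -150 0 0 0 -0.7",
  squeeze=10,
)

```text
time: 0.6
position: [0.2775, -0.3439, 0.3026]
orientation: [-0.0, 0.892, 0.452, 0.0]
ft_force: [0.4, -1.5, 0.3]
grip_width: 0.0575
gripper_force: 0.0
```

>>> play_rows(
  deltas="1 48 1.5 0 0 0 -0.14; 1 96 3 0 0 0 -0.28; 1 144 4.5 0 0 0 -0.42; 1 192 6 0 0 0 -0.56; 1 242 7 0 0 0 -0.7",
)

```text
time: 1.1
position: [0.4276, -0.1538, 0.3027]
orientation: [0.0, 0.683, 0.73, -0.0]
ft_force: [0.8, -1.4, 0.7]
grip_width: 0.0177
gripper_force: 0.0
```

>>> play_rows(
  deltas="1 23 21 0 0 0 -0.14; 1 46 42 0 0 0 -0.28; 1 69 64 0 0 0 -0.42; 1 92 86 0 0 0 -0.56; 1 115 108 0 0 0 -0.7",
)

```text
time: 1.6
position: [0.5282, -0.033, 0.3025]
orientation: [-0.0, 0.391, 0.92, -0.0]
ft_force: [0.3, -0.6, -0.3]
grip_width: 0.0009
gripper_force: 0.0
```

>>> play_rows(
  deltas="1 0 0 0 0 0 -0.14; 1 0 0 0 0 0 -0.28; 1 0 0 0 0 0 -0.42; 1 0 0 0 0 0 -0.56; 1 0 0 0 0 0 -0.7",
)

```text
time: 2.1
position: [0.5274, -0.0341, 0.3024]
orientation: [-0.0, 0.052, 0.999, 0.0]
ft_force: [-1.0, 0.5, 0.4]
grip_width: 0.0008
gripper_force: 0.0
```

>>> play_rows(
  deltas="1 0 0 0 0 0 -0.14; 1 0 0 0 0 0 -0.28; 1 0 0 0 0 0 -0.42; 1 0 0 0 0 0 -0.545",
)

```text
time: 2.5
position: [0.5274, -0.0342, 0.3024]
orientation: [-0.0, -0.219, 0.976, 0.0]
ft_force: [-0.4, 0.2, 0.7]
grip_width: 0.0004
gripper_force: 0.0
```

Run:
```python
from h import *
c=calibration("wrist");p,d=camera("wrist");np.savez("pics/w1.npz",p=p,d=d,**c);print(c['T'].round(3),c['fx'])
cv2.imwrite("pics/w1.png",cv2.resize(p[:,:,::-1],None,fx=1.5,fy=1.5))
```

```text
[[-0.427 -0.867 -0.256  0.455]
 [ 0.904 -0.409 -0.121 -0.067]
 [ 0.001 -0.283  0.959  0.384]
 [ 0.     0.     0.     1.   ]] 266.82950045635414
```

View pics/w1.png

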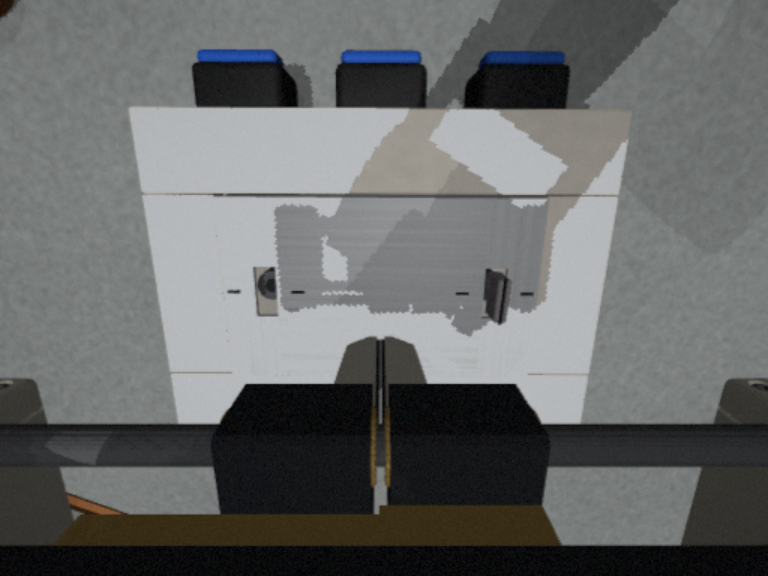

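The wrist view shows the wing at (497,295), turned slightly off the slot. The engraved lines at (233,292), (297,292), (462,293) and (527,294) mark the panel's y axis. I'll compute these positions and zoom in on the wing.

Run:
```python
from h import *
f=np.load("pics/w1.npz");c=f
C=np.array([.5271,-.0337]);
def mod(P,y=.436):
    e=P[:2]-C;return np.array([e@[np.cos(y),np.sin(y)],e@[-np.sin(y),np.cos(y)]]).round(4)
r=lambda u,v,z:ray("w",u/1.5,v/1.5,z,c)
for u,v in((130,107),(632,110)):print("corner",mod(r(u,v,.11)))
for u,v in((233,292),(297,292),(462,293),(527,294)):print("line",mod(r(u,v,.115)))
for u,v in((497,295),(488,270),(505,320)):print("wing",r(u,v,.136).round(4),mod(r(u,v,.136)))
d=f['d'];
cc={k:f[k] for k in('fx','fy','cx','cy','T')}
import h
h.calibration=lambda n:cc
P=h.cloud("w",d)
for u,v in((233,270),(200,330),(300,250),(350,300),(440,310),(530,320),(450,230),(180,150),(600,300)):print(u,v,P[int(v/1.5)-2:int(v/1.5)+3,int(u/1.5)-2:int(u/1.5)+3,2].mean().round(4),mod(P[int(v/1.5),int(u/1.5)]))
p=f['p'][165:230,300:365,::-1];cv2.imwrite("pics/w1c.png",cv2.resize(p,None,fx=8,fy=8,interpolation=cv2.INTER_CUBIC))
```

```text
corner [-0.1184 -0.1569]
corner [-0.1183  0.1586]
line [ 0.0009 -0.1023]
line [ 0.0007 -0.0575]
line [0.0009 0.0581]
line [0.0014 0.1037]
wing [0.4912 0.0337 0.136 ] [-0.0041  0.0763]
wing [0.4792 0.0202 0.136 ] [-0.0207  0.0691]
wing [0.5039 0.0471 0.136 ] [0.0131 0.0831]
233 270 0.1143 [-0.0147 -0.1015]
200 330 0.1095 [ 0.0321 -0.1322]
300 250 0.1146 [-0.0299 -0.0536]
350 300 0.115 [ 0.0063 -0.0208]
440 310 0.1157 [0.0123 0.0426]
530 320 0.1165 [0.02   0.1071]
450 230 0.1157 [-0.0433  0.0474]
180 150 0.1095 [-0.0932 -0.1299]
600 300 0.0654 [0.0075 0.1592]
```

View pics/w1c.png

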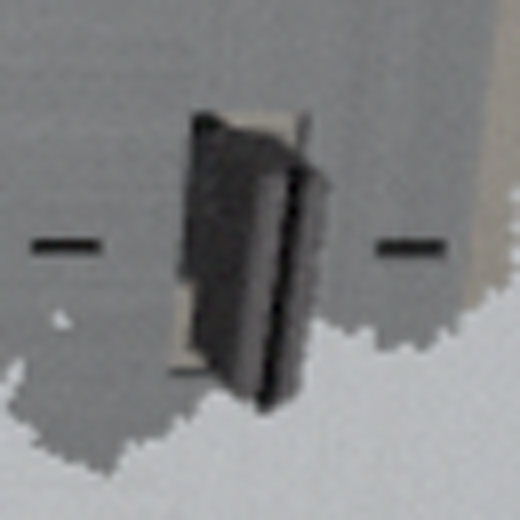

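The zoom shows the wing's top slot running from (295,172) to (265,405) in crop pixels, so it is slightly turned. I'll work out its centre and angle, and the shift to the panel middle.

Run:
```python
from h import *
c=np.load("pics/w1.npz")
C=np.array([.5271,-.0337]);y=.436
M=np.array([[np.cos(y),np.sin(y)],[-np.sin(y),np.cos(y)]])
A,B=[ray("w",300+(u-4)/8,165+(v-4)/8,.136,c) for u,v in((295,172),(265,405))]
m=(A+B)/2;print(m,M@(m[:2]-C),M@(B-A)[:2]);w=M@(B-A)[:2];print(np.arctan2(w[1],w[0]))
print("nominal",C+M.T@[0.0005,.0805])
```

```text
[0.4935195  0.03857963 0.136     ] [8.59424418e-05 7.96993582e-02] [ 0.02982665 -0.00094059]
-0.03152479154831984
nominal [0.4935567  0.03948024]
```

Wing at (0.4935, 0.0388) and joint about 0.03, which agrees with the nominal geometry. Now I'll press at the middle.

>>> play_rows(
  deltas="1 0 0 30 0 0 0; 1 0 0 60 0 0 0; 1 0 0 85 0 0 0; 1 0 0 95 0 0 0; 1 0 0 99 0 0 0",
)

```text
time: 3.05
position: [0.5274, -0.0342, 0.203]
orientation: [-0.001, -0.215, 0.977, 0.0]
ft_force: [0.3, 2.0, 0.6]
grip_width: 0.0004
gripper_force: 0.0
```

>>> play_rows(
  deltas="1 0 0 2 0 0 0; 1 0 0 4 0 0 0; 1 0 0 6 0 0 0; 1 0 0 8 0 0 0; 1 0 0 9 0 0 0",
)

```text
time: 3.55
position: [0.528, -0.0342, 0.1955]
orientation: [0.001, -0.216, 0.976, -0.0]
ft_force: [-0.6, 0.1, 7.9]
grip_width: 0.0005
gripper_force: 3.8
```

>>> play_rows(
  deltas="1 0 0 1 0 0 0; 1 0 0 2 0 0 0; 1 0 0 3 0 0 0; 1 0 0 3 0 0 0; 1 0 0 3 0 0 0",
)

```text
time: 4.05
position: [0.5281, -0.0342, 0.1943]
orientation: [0.001, -0.216, 0.976, -0.0]
ft_force: [-9.5, 2.4, 27.5]
grip_width: 0.0003
gripper_force: 13.8
```

```bash
cat >> h.py <<'E'
C=np.array([.5271,-.0337]);Y=.436
M=np.array([[np.cos(Y),np.sin(Y)],[-np.sin(Y),np.cos(Y)]])
def levels():
    """median heights (mm) of panel patches and of the frame, by module x, y (mm)"""
    T=calibration("wrist")
    p,d=camera("wrist");P=cloud("wrist",d);q=(P[...,:2]-C)@M.T*1000
    for x in(-90,-50,-25,0,25,50,90):
        o=[]
        for y in(-135,-103,-60,-30,0,30,60,103,135):
            k=(abs(q[...,0]-x)<8)&(abs(q[...,1]-y)<5)&(abs(P[...,2]-.112)<.012)&(d>0)
            o.append(f"{np.median(P[...,2][k])*1000:6.1f}" if k.sum()>8 else "   -  ")
        print(x,*o)
    return p
E
python3 -c "
from h import *
levels()"
```

```text
-90  109.3  109.3  109.3  109.4  109.4  109.4  109.3  109.4  109.5
-50  109.4  109.3  109.3  109.4  109.3  109.3  109.3  109.3  109.4
-25  109.3  109.3  109.3  109.4  109.4  109.4  109.4  109.3  109.4
0  109.3  109.4  109.5  109.4  116.1  109.4  109.4  109.5  109.4
25  109.4  109.3    -      -      -      -      -    109.4  109.5
50    -      -      -      -      -      -      -      -      -  
90  109.3  109.5    -      -    109.4    -      -    109.4  109.6
```

The panel reads level with its frame everywhere (109.3 to 109.5 mm). Next I'll lift, open to about 20 mm and go over the wing.

>>> play_rows(
  deltas="1 0 0 -30 0 0 0; 0.78 0 0 -60 0 0 0; 0.78 0 40 -60 0 0 0.03; 0.78 0 80.5 -60 0 0 0.03; 0.78 0 80.5 -60 0 0 0.03",
  squeeze=20,
)

```text
time: 4.6
position: [0.492, 0.0415, 0.2521]
orientation: [-0.0, -0.202, 0.979, 0.0]
ft_force: [0.2, 0.4, -0.3]
grip_width: 0.02
gripper_force: 0.0
```

Run:
```python
from h import *
s=get_state();print(s['position'],s['orientation'],s['grip_width'])
p=levels();cv2.imwrite("pics/w2.png",cv2.resize(p[:,:,::-1],None,fx=1.5,fy=1.5))
```

```text
[0.49199943 0.04147701 0.2520619 ] [-1.17091809e-04 -2.02386260e-01  9.79305724e-01  2.96155441e-04] 0.02002054718253329
-90    -    109.5  109.5  109.4  109.4  109.4  109.4  109.3  109.4
-50  109.2  111.7  111.7  111.6  111.7  111.7  111.6  111.6  109.4
-25  109.6  111.8  111.8  111.7  111.7  111.6  111.7  111.5  109.4
0  109.5  111.8  111.8  111.7  111.8  111.7  111.7  111.7  109.5
25  109.5  111.9  111.9  111.6  111.8  111.8    -      -    109.5
50  109.5  111.8  111.9  111.8  111.3  111.7    -      -    109.5
90    -      -      -      -      -      -      -      -      -
```

View pics/w2.png

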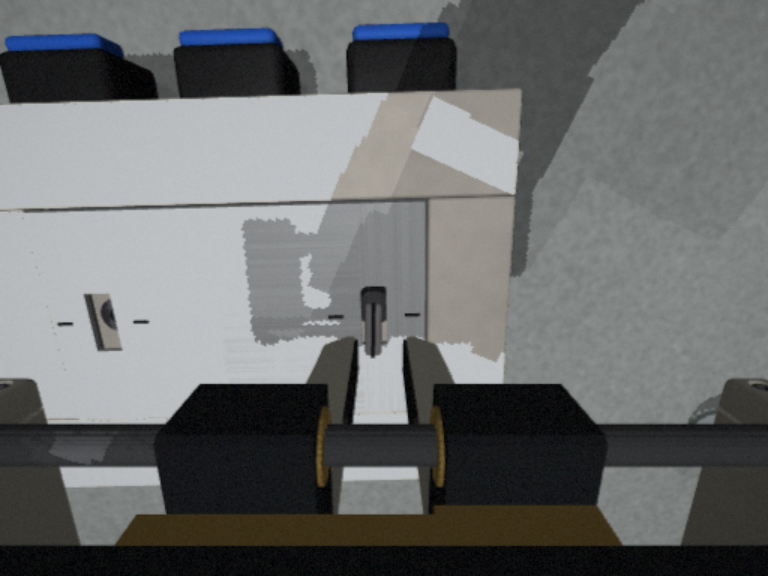

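The panel has risen about 2 mm evenly, as described. The wing at (373,330) sits between the fingers, with the tool about 3 mm too far to +y. I'll correct that with a small move and let it settle.

>>> play_rows(
  deltas="0.78 0 0 10 0 0 0; 0.78 0 0 10 0 0 0; 0.78 0 0 10 0 0 0",
)

```text
time: 4.95
position: [0.4938, 0.0381, 0.2412]
orientation: [-0.0, -0.201, 0.98, 0.0]
ft_force: [-0.9, 0.5, 0.2]
grip_width: 0.0202
gripper_force: 0.0
```

It has settled on the wing axis, so I'll descend and press beside the wing.

>>> play_rows(
  deltas="0.78 0 0.7 20 0 0 0; 0.78 0 0.7 35 0 0 0; 0.78 0 0.7 42 0 0 0; 0.78 0 0.7 45 0 0 0; 0.78 0 0.7 47 0 0 0",
)

```text
time: 5.45
position: [0.4933, 0.0391, 0.195]
orientation: [-0.0, -0.201, 0.98, -0.0]
ft_force: [-3.9, -1.6, 5.8]
grip_width: 0.0202
gripper_force: 2.7
```

>>> play_rows(
  deltas="0.78 0 0 1 0 0 0; 0.78 0 0 2 0 0 0; 0.78 0 0 2 0 0 0; 0.78 0 0 2 0 0 0",
)

```text
time: 5.85
position: [0.4934, 0.0391, 0.1944]
orientation: [0.0, -0.201, 0.98, -0.0]
ft_force: [-8.6, -2.8, 18.1]
grip_width: 0.0206
gripper_force: 9.1
```

Fastener end is down at the stop with 18 N. Now grip the wing.

>>> play_rows(
  deltas="1 0 0 0 0 0 0; 1 0 0 0 0 0 0; 1 0 0 0 0 0 0; 1 0 0 0 0 0 0",
  squeeze=25,
)

```text
time: 6.25
position: [0.4946, 0.0388, 0.1944]
orientation: [0.002, -0.201, 0.98, -0.001]
ft_force: [-0.8, -5.4, 10.2]
grip_width: 0.0084
gripper_force: 29.0
```

>>> play_rows(
  deltas="1 0 0 0 0 0 0.1; 1 0 0 0 0 0 0.2; 1 0 0 0 0 0 0.3; 1 0 0 0 0 0 0.4; 1 0 0 0 0 0 0.5",
)

```text
time: 6.75
position: [0.4947, 0.0386, 0.1944]
orientation: [0.002, 0.049, 0.999, -0.001]
ft_force: [-0.0, -8.7, 9.8]
grip_width: 0.0089
gripper_force: 29.6
```

>>> play_rows(
  deltas="1 0 0 0 0 0 0.1; 1 0 0 0 0 0 0.2; 1 0 0 0 0 0 0.3; 1 0 0 0 0 0 0.4; 1 0 0 0 0 0 0.5",
)

```text
time: 7.25
position: [0.4946, 0.0384, 0.1944]
orientation: [0.002, 0.295, 0.956, -0.0]
ft_force: [-0.5, -9.7, 10.4]
grip_width: 0.0086
gripper_force: 29.4
```

>>> play_rows(
  deltas="1 0 0 0 0 0 0.1; 1 0 0 0 0 0 0.2; 1 0 0 0 0 0 0.3; 1 0 0 0 0 0 0.4; 1 0 0 0 0 0 0.5",
)

```text
time: 7.75
position: [0.4945, 0.0383, 0.1944]
orientation: [0.002, 0.522, 0.853, -0.0]
ft_force: [-1.4, -10.6, 11.0]
grip_width: 0.009
gripper_force: 27.6
```

>>> play_rows(
  deltas="1 0 0 0 0 0 0.05; 1 0 0 0 0 0 0.06; 1 0 0 0 0 0 0.06; 1 0 0 0 0 0 0.06",
)

```text
time: 8.15
position: [0.4945, 0.0383, 0.1944]
orientation: [0.002, 0.545, 0.838, -0.0]
ft_force: [-1.5, -10.9, 9.7]
grip_width: 0.0088
gripper_force: 27.6
```

```bash
python3 -c "
from h import *
s=get_state();q=s['orientation'];print(s['torque'],s['qpos'][5],2*np.arctan2(q[2],q[1]), Y+np.pi-np.pi/2)
levels()"
```

```text
[-1.95675593  0.18012846  0.31796079] -0.4307289868980943 1.98783497201701 2.0067963267948965
-90    -      -      -      -    109.4    -    109.3  109.3  109.3
-50    -      -      -      -      -      -      -    109.3  109.3
-25    -      -      -      -      -      -      -    109.4  109.4
0    -      -      -      -    109.7    -      -    109.4  109.3
25    -      -      -      -      -      -      -    109.3  109.3
50    -      -      -      -      -      -    109.4  109.3  109.5
90    -      -      -      -    109.2    -    109.4  109.3  109.4
```

The tool yaw of 1.988 slightly passes the expected 2.007, and the torque shows it is against the stop. Release, lift and check.

>>> play_rows(
  deltas="0.7 0 0 0 0 0 0; 0.7 0 0 0 0 0 0; 0.7 0 0 0 0 0 0",
)

```text
time: 8.5
position: [0.4948, 0.0394, 0.1944]
orientation: [0.002, 0.546, 0.838, 0.001]
ft_force: [1.6, -0.2, 9.0]
grip_width: 0.0259
gripper_force: 4.3
```

>>> play_rows(
  deltas="0.7 0 0 -20 0 0 0; 0.7 0 0 -45 0 0 0; 1 0 0 -70 0 0 0; 1 40 0 -70 0 0 0; 1 80 0 -70 0 0 0",
)

```text
time: 9.0
position: [0.4613, 0.113, 0.2641]
orientation: [0.001, 0.547, 0.837, 0.001]
ft_force: [0.6, 1.1, -0.1]
grip_width: 0.0087
gripper_force: 0.0
```

```bash
python3 -c "
from h import *
s=get_state();print(s['position'],M@(s['position'][:2]-C),s['ft_force'])
p=levels();cv2.imwrite('pics/w3.png',cv2.resize(p[:,:,::-1],None,fx=1.5,fy=1.5))"
```

```text
[0.46126902 0.11304294 0.26408314] [0.00229967 0.16081642] [ 0.56265855  1.07641028 -0.11914646]
-90    -      -      -      -      -      -      -      -    108.8
-50    -      -      -      -      -      -      -      -    108.8
-25    -      -      -      -      -      -      -      -    108.9
0    -      -      -      -      -    110.3    -    110.9  108.6
25    -      -      -      -      -      -      -      -    108.6
50    -      -      -      -      -      -      -      -    108.7
90    -      -      -      -      -      -      -      -    108.6
```

View pics/w3.png

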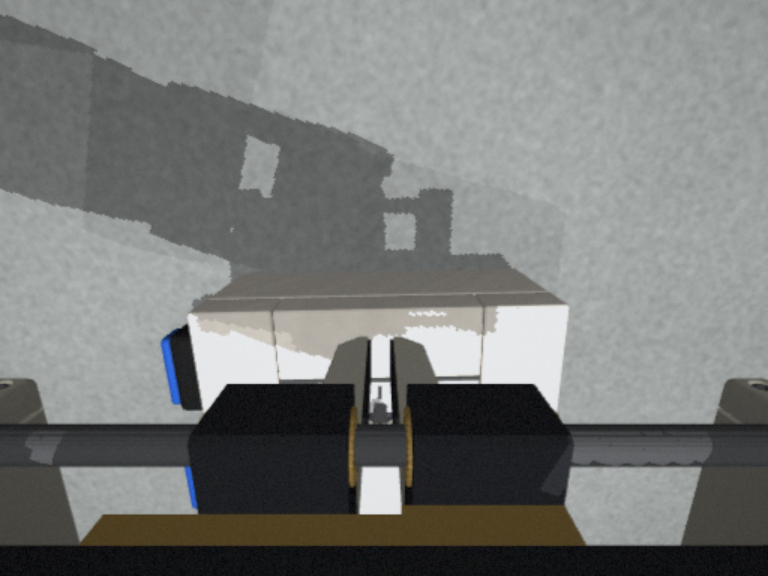

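I moved to +y by mistake, because tool x points to module +y here; nothing was touched. I'll go back over the panel middle and look at the fastener from there.

>>> play_rows(
  deltas="1 -45 0 0 0 0 0; 1 -90 0 0 0 0 0; 1 -135 0 0 0 0 0; 1 -172 0 0 0 0 0; 1 -172 0 0 0 0 0",
)

```text
time: 9.55
position: [0.532, -0.0481, 0.2633]
orientation: [0.001, 0.547, 0.837, 0.0]
ft_force: [-0.4, 0.8, 0.4]
grip_width: 0.0006
gripper_force: 0.0
```

```bash
python3 -c "
from h import *
s=get_state();print(s['position'],M@(s['position'][:2]-C),s['ft_force'])
c=calibration('wrist')
p=levels();np.savez('pics/w4.npz',p=p,**c);cv2.imwrite('pics/w4.png',cv2.resize(p[:,:,::-1],None,fx=1.5,fy=1.5))"
```

```text
[ 0.53202946 -0.04813421  0.26325762] [-0.00162752 -0.01516566] [-0.37984519  0.80049767  0.42201198]
-90    -      -    109.1  109.0  109.1  109.2  109.4  109.2  109.4
-50    -      -    111.0  110.9  111.1  111.0  111.0  111.0  109.3
-25    -      -    110.9  110.9  111.0  110.9  111.0  111.1  109.4
0  108.9    -      -    111.0  111.0  110.9  111.0  111.0  109.3
25    -      -    111.0  110.9  110.9  111.1  110.9  111.0  109.3
50    -      -    111.1  111.0  111.0  111.0  110.9  110.9  109.3
90    -      -    109.0  109.0  109.1  109.1  109.1  109.2  109.3
```

View pics/w4.png

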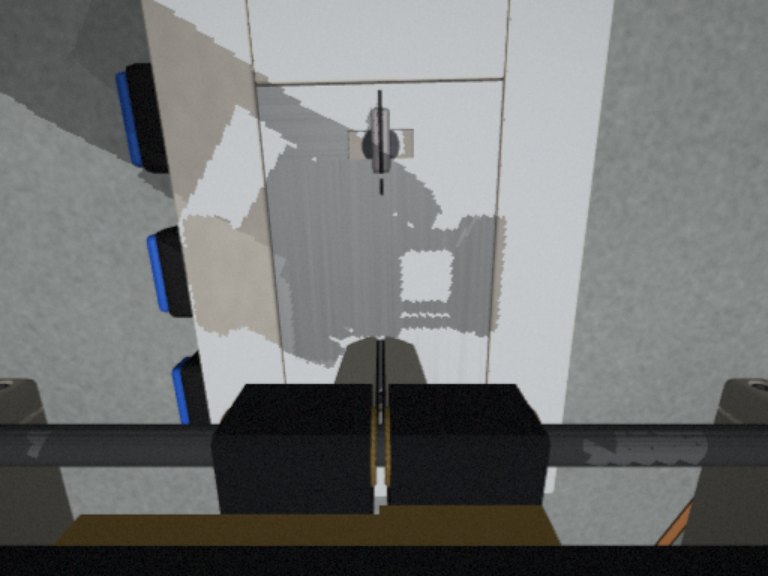

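The wing at (381,140) looks in line with the engraved lines at (380,98) and (381,187). The panel end still reads about 1.7 mm proud, though, so I'll measure the wing angle exactly.

```bash
python3 -c "
from h import *
p=np.load('pics/w4.npz')['p'];a=p[55:135,220:290,::-1];cv2.imwrite('pics/w4c.png',cv2.resize(a,None,fx=7,fy=7,interpolation=cv2.INTER_CUBIC))"
```

```text
(no output)
```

View pics/w4c.png

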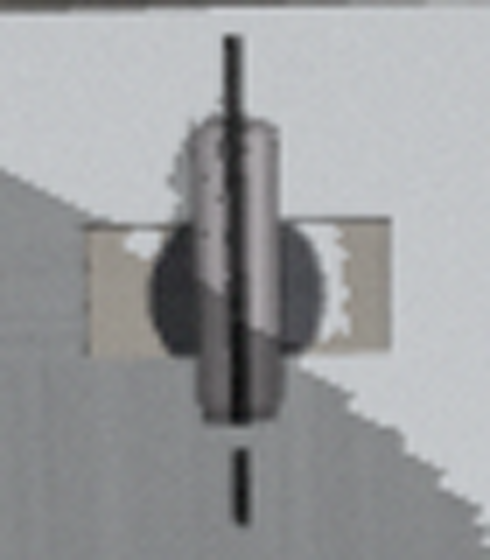

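The wing slot runs (235,120) to (240,420) and the engraved lines run (232,40) to (242,520), so the two agree to within about 0.01 rad: locked. Now the final press at the middle.

>>> play_rows(
  deltas="1 14 1 20 0 0 0; 1 14 1 40 0 0 0; 1 14 1 55 0 0 0; 1 14 1 63 0 0 0; 1 14 1 66 0 0 0",
)

```text
time: 10.1
position: [0.5255, -0.0309, 0.1965]
orientation: [-0.0, 0.546, 0.838, -0.0]
ft_force: [-0.3, -0.6, 0.0]
grip_width: 0.0006
gripper_force: 0.0
```

>>> play_rows(
  deltas="1 0 0 2 0 0 0; 1 0 0 4 0 0 0; 1 0 0 5 0 0 0; 1 0 0 6 0 0 0; 1 0 0 6 0 0 0",
)

```text
time: 10.6
position: [0.5257, -0.031, 0.1942]
orientation: [0.0, 0.546, 0.838, 0.0]
ft_force: [-16.8, 4.1, 38.3]
grip_width: 0.0005
gripper_force: 19.0
```

```bash
python3 -c "
from h import *
s=get_state();print(s['position'],M@(s['position'][:2]-C),s['ft_force'])
levels()"
```

```text
[ 0.52567787 -0.03101496  0.19423837] [-0.00015515  0.00303444] [-16.75962506   4.14682693  38.28190281]
-90    -      -    109.2  109.3  109.3  109.3  109.2  109.3  109.3
-50    -      -      -      -    109.3  109.2  109.3  109.3  109.3
-25    -      -      -      -    109.3  109.2  109.3  109.3  109.3
0    -      -    109.4    -      -    109.2  109.4  109.4  109.3
25    -      -      -      -    109.3  109.4  109.4  109.3  109.3
50    -      -      -      -    109.4  109.3  109.4  109.3  109.4
90    -    109.4  109.4  109.4  109.4  109.3  109.4  109.4  109.4
```

Flush wherever it's visible. I'll ease off to about 30 N and check the empty end from the side camera.

>>> play_rows(
  deltas="1 0 0 -1 0 0 0; 1 0 0 -1 0 0 0; 1 0 0 -1 0 0 0",
)

```text
time: 10.95
position: [0.5256, -0.031, 0.1943]
orientation: [0.0, 0.546, 0.838, 0.0]
ft_force: [-12.7, 2.7, 27.1]
grip_width: 0.0004
gripper_force: 12.8
```

```bash
python3 -c "
from h import *
s=get_state();print(s['ft_force'],s['time'])
for n in('side','top'):
    p,d=camera(n);P=cloud(n,d);q=(P[...,:2]-C)@M.T*1000
    print(n)
    for x in(-50,0,50,90):
        o=[]
        for y in(-135,-103,-60,60,103,135):
            k=(abs(q[...,0]-x)<12)&(abs(q[...,1]-y)<7)&(abs(P[...,2]-.112)<.01)&(d>0)
            o.append(f'{np.median(P[...,2][k])*1000:6.1f}' if k.sum()>4 else '  -  ')
        print(x,*o)
"
```

```text
[-12.72890587   2.66501031  27.05664438] 10.95
side
-50  110.9  110.4  110.6  110.0  110.2  110.6
0  110.1  109.8   -    109.4  110.5  110.2
50  109.2  110.0  110.3  110.3  110.3  110.6
90  110.8  109.7  110.3  110.1  110.7  110.5
top
-50  110.1  109.6  111.4   -     -    111.0
0  109.8  110.3   -     -    109.9  110.3
50  110.4  111.3  111.3   -    109.9  109.6
90  109.9  110.1  110.3  110.7  110.6  108.6
```

```bash
python3 -c "
from cell import *
print(close_job())"
```

```text
the job is handed in; nothing more can be done
None
```

I pressed the panel home and level, turned the wing clockwise to its stop in line with the engraved lines, and handed the job in while holding the panel flush with about 27 N at its middle (11 s used). The wrist camera showed it flush wherever visible; the empty end was checked only with the noisier side and top cameras.

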